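# Pull the tilt-out bin open with the hook pole

### The job

Take the short hook pole from its two-fork rest, lower its hook into the ring on the front of the tilt-out bin and draw the bin gently down until it is fully open, without jerking it and without touching the bin or its shelf unit with the hand. Then unhook and lay the pole back down in both forks of its rest, right way up as it lay before and about centred, leaving the bin fully open. Leave everything else standing where it is.

Things in the scene. Friction and masses are not known exactly. Their poses are not given: they have to be found in the camera images.
- pole: Hook pole, 194 mm long, about 120 g: square wooden handle 130 x 18 x 18 mm and, ahead of it, a steel rod 8 mm thick that bends down into a hook. Origin at the handle's centre (centre of mass about 14 mm ahead of it); x runs along the handle towards the hook, z up. The rod runs level to x = 125 mm, then straight down; its rounded lower end is 54 mm below the handle's axis. Starts lying level in the rest.
- pole_hook (a point): Middle of the hook's downward leg: 125 mm ahead of the handle's centre and 25 mm below the handle's axis. Axes as the pole's.
- rest: Fixed steel rest for the pole: base plate 130 x 90 x 10 mm with two forks 45 mm before and behind its centre (8 mm thick). Origin at the centre of its underside, x along the pole's direction, z up. Each fork's floor is 66 mm up, 26 mm wide between its prongs, which flare above to about 48 mm; prong tops 95 mm up. The handle is free to grasp between the forks (82 mm clear).
- rest_seat (a point): Where the handle's centre belongs: rest centre, 75 mm above the table. Axes as the rest's. The pole must end within 20 mm of it along the rest's x, 8 mm along y and 8 mm in height.
- unit: Fixed steel shelf unit: cupboard 160 x 460 x 100 mm below, shelf plate (top 112 mm up) with the bin in its middle between two upright cheeks, cheeks to 272 mm, back plate to 200 mm. Origin at the centre of its underside; x points from its front into it, so the bin's front looks along -x; z up. Contact of hand or arm with it or the bin is not allowed.
- bin_hinge (a point): Middle of the bin's hinge line, at the lower edge of its front, 85 mm in front of the unit's centre and 113 mm above the table. Its axes turn with the bin; y is the hinge line.
- bin_ring (a point): Centre of the steel ring rigidly fixed to the bin's front near its top: inner diameter 36 mm, bar 7 mm thick. With the bin closed the ring lies level, 148 mm above the hinge and 39 mm in front of it (261 mm above the table), its hole open from above. It swings with the bin; axes as the bin's (bin closed: x into the unit, z up; z is the ring's axis).
- bin (a joint): Tilt of the aluminium bin (180 mm wide, 158 mm high, 0.5 kg) about its bottom front hinge, rad: 0 closed, 0.85 fully open at the stop, top swinging out along the unit's -x and down. Its stiff hinge needs about 3 to 7 N at the ring and stays where it is left. Starts slightly ajar. Above 0.78 counts as fully open; faster than 2 rad/s counts as a jerk.
- spice_box: Closed round steel spice box, 84 mm across, 56 mm high, on the shelf beside the bin; upright is z up, origin at the centre of its underside. Bystander: leave it standing where it is.
- jar: Green glass jar, 68 mm across, 110 mm high, on the shelf beside the bin; upright is z up, origin at the centre of its underside. Bystander: leave it standing where it is.
- cup: Yellow plastic measuring cup, 84 mm across, 70 mm high, with a handle at +y, on the table; upright is z up, origin at the centre of its underside. Bystander: leave it standing where it is.
- mug: White mug, 80 mm across, 85 mm high, handle at +y, on the table; upright is z up, origin at the centre of its underside. Bystander: leave it standing where it is.
- tin: Closed steel tin, 72 mm across, 90 mm high, on the table; upright is z up, origin at the centre of its underside. Bystander: leave it standing where it is.
- sieve: Steel sieve, 132 mm across, 50 mm high, straight handle reaching 155 mm along its x, on the table; upright is z up, origin at the centre of its underside. Bystander: leave it standing where it is.
- bowl: Blue bowl, 120 mm across, 50 mm high, on the table; upright is z up, origin at the centre of its underside. Bystander: leave it standing where it is.
Mind the look-alikes: they are no part of the job. There is more than one size of the pole; the job needs the larger.

How it is judged:
By the outcome, as a careful person would: the job done as asked, in the order asked, and still so for the second after the job is handed in, with the robot touching nothing.
It also fails if it takes over 48 s, if anything falls off the work surface, if the arm or the gripper's body presses on something with over 40 N, if the wrist force passes 120 N, or if a joint passes its speed limit or range.

### The arm

A 6-joint arm with a two-finger parallel gripper is mounted at the origin on the work surface. World frame = base frame: x ahead of the robot, y to its left, z up, the work surface at z = 0. Lengths are in mm, angles in rad, forces in N, time in s.
With the tool pointing down it reaches from about 400 to 925 mm from the base axis. Payload 12.5 kg.
Tool frame: the origin (TCP) lies at the very end of the fingers, on their centre line; the grasp point (between the pads) lies 19 mm behind it; x points along the fingers, y is the direction in which the jaws open and shut, and the axes are right-handed (so a half turn about x gives the same grasp; the last joint's range is limited). The gripper opens to 95 mm and grips with 3 to 60 N. Pads are 20 mm wide; open, the fingers measure 119 mm over their backs; the gripper's body (75 mm by 180 mm) begins 59 mm behind the grasp point.
Start: joints at [-1.262, 0.491, 1.559, -0, 1.092, -0.106], TCP at [251.903, -572.007, 214.661] pointing down, gripper open.
Joint ranges: [-3.1, 3.1], [-0.84, 2.19], [0.05, 2.79], [-1.13, 4.28], [0.06, 2.93], [-2.69, 2.69]. Speed limits (rad/s): [2.22, 2.22, 2.79, 3.14, 3.14, 3.14].

### API

Orientations are given as [roll, pitch, yaw] about the fixed x, y, z axes, in that order (R = Rz(yaw) Ry(pitch) Rx(roll)).
In Python, from cell import env, optics, job gives the robot as it stands.
- The arm moves only by the shell command python3 -m handwheel 'ROWS' [OPENING]. ROWS is JSON, a list of rows, each an object with "travel": the shift along the world's x, y, z in mm, a list of three; "roll": the turn about the world's z in degrees. In form: [{"travel": [dx, dy, dz], "roll": roll}, ...]. A call has 1 to 8 rows; each row is the pose to reach, as a shift and turn from the pose commanded when the call began; what a row does not reach only later rows make up. A row lasts 1/10 s, in which the tool goes at most 50 mm and 8.59 degrees, less where a joint would pass 70% of its speed; a pose out of reach is approached as far as the arm can. A call with a gripper value outside its range is refused whole. OPENING is the closure, from -1 (fully open) to 1 (shut), set as the call begins (- or left out, the last holds). The fingers move at their own pace and stop on an object; the grip force is fixed at half the most. Time passes only in rows, so rows that repeat a pose let the fingers close. It gives the time, the measured TCP pose, the force and the opening at its end, in the units of the state.
- env.state(): the state, without advancing time (a new reading comes with each control period).
- optics.read_camera(name): name is "scene" or "top" or "wrist"; returns the picture (400x640x3 uint8, red, green, blue); there is no depth.
- optics.camera_params(name): a dict with "fx", "fy", "cx", "cy" (pixels), "world_from_camera" (4x4, takes a point from camera to world coordinates). Camera axes: x right, y up, looking along -z (the intrinsics and any distortion apply to the point x, -y, -z); pixel columns grow to the right and rows downward; lengths in mm; the calibration is good to about 2 mm. A picture is of the moment at which its call begins: read the wrist's pose just before it. camera_params takes no time and is no camera call; for the wrist camera it gives the pose at the moment of the call.
- job.job_done(): hands the job in, once; it reports no verdict.
The state is a dict: "t": time; "joints": joint angles; "qvel": joint speeds; "tau": joint torques, N m; "eef_pos": TCP position; "tcp_rot": TCP orientation; "ft_force": force on the tool from outside, world axes, zero at the start; "moment": the same for the moment, N m; "opening": opening from 0.0 (shut) to 1.0 (fully open).
Only numpy, scipy, OpenCV 4.12 (cv2) and the standard library are available. Lean on these libraries where they do the work, as an engineer would, in place of code of your own. Each camera call takes 0.05 s, during which the arm holds its last target.

## Working session

There is one attempt and no reset: what is moved stays moved. The work goes in short steps, Python scripts to look and compute and a shell command to move; the robot and the scene stay as the last step left them, time stands still between calls to the robot, and variables do not carry over. Pictures are saved under pics/ and viewed, and the job is handed in when it is done.

```bash
ls; mkdir -p pics; python3 - <<'E'
from cell import env, optics, job
import cv2
for n in ["scene","top","wrist"]:
    p=optics.camera_params(n); im=optics.read_camera(n)
    cv2.imwrite(f"pics/{n}0.png",im[:,:,::-1])
    print(n,{k:(v if k!="world_from_camera" else [[round(float(a),3) for a in r] for r in v]) for k,v in p.items()})
print(env.state())
E
```

```text
pics
scene {'fx': 466.12175303379615, 'fy': 466.12175303379615, 'cx': 309.38234512123177, 'cy': 198.68181420470813, 'world_from_camera': [[0.474, -0.58, 0.662, 1381.443], [0.88, 0.329, -0.342, -489.933], [-0.019, 0.745, 0.667, 1022.201], [0.0, 0.0, 0.0, 1.0]]}
top {'fx': 464.43593989591847, 'fy': 464.43593989591847, 'cx': 312.19178119841786, 'cy': 192.72828780859152, 'world_from_camera': [[0.022, 0.995, -0.098, 399.264], [-1.0, 0.021, -0.003, -24.699], [-0.001, 0.098, 0.995, 1569.609], [0.0, 0.0, 0.0, 1.0]]}
wrist {'fx': 342.47717839798963, 'fy': 342.47717839798963, 'cx': 316.7725970832935, 'cy': 195.96739878568974, 'world_from_camera': [[0.403, 0.874, 0.271, 329.498], [-0.915, 0.385, 0.117, -536.087], [-0.002, -0.295, 0.956, 383.93], [0.0, 0.0, 0.0, 1.0]]}
{'t': 0.15, 'joints': array([-1.26159344e+00,  4.91382263e-01,  1.55929535e+00, -1.16668651e-05,
        1.09170567e+00, -1.05605611e-01]), 'qvel': array([ 0.00022941,  0.00016253, -0.00298996, -0.00019343,  0.00282322,
       -0.00099265]), 'tau': array([ 2.27728844e-03, -6.12892842e+01, -2.58279294e+01,  6.93124859e-02,
        4.73186199e-02, -7.17463081e-05]), 'eef_pos': array([ 251.84643301, -571.8242522 ,  214.22497713]), 'tcp_rot': array([-1.66331301,  1.57000563,  1.89309353]), 'ft_force': array([-0.12887218, -0.32369271,  0.33027571]), 'moment': array([ 0.0536022 , -0.01059781,  0.03198007]), 'opening': 0.9987331417835011}
```

View pics/scene0.png

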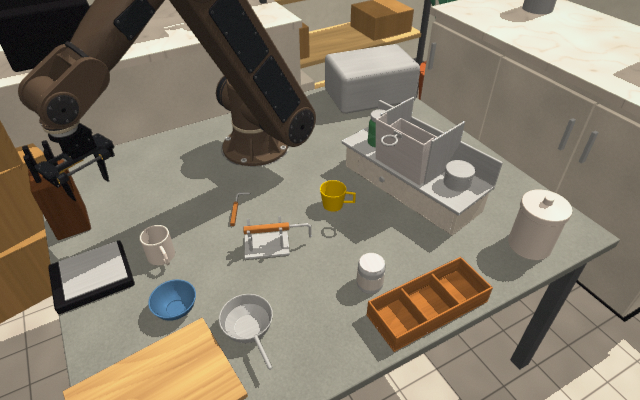

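View pics/top0.png

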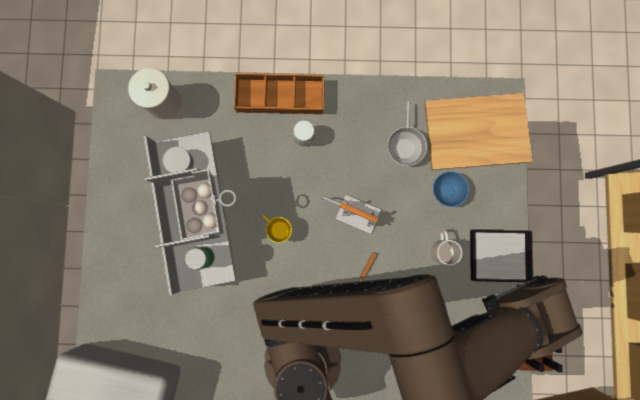

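View pics/wrist0.png

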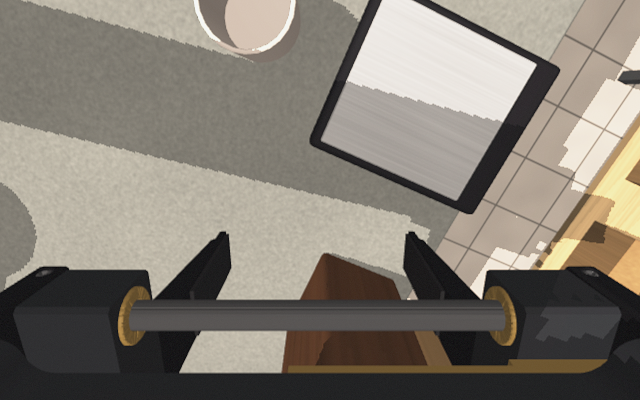

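```bash
python3 - <<'E'
import cv2,numpy as np
a=cv2.imread("pics/scene0.png");b=cv2.imread("pics/top0.png")
def c(im,x,y,w,h,s,n): cv2.imwrite(n,cv2.resize(im[y:y+h,x:x+w],None,fx=s,fy=s,interpolation=cv2.INTER_CUBIC))
c(a,215,180,130,90,6,"pics/c1.png")
c(b,295,180,110,100,6,"pics/c2.png")
c(b,140,120,110,100*18//10,3.3,"pics/c3.png")
c(a,335,90,170,140,4.2,"pics/c4.png")
E
```

```text
(no output)
```

View pics/c1.png

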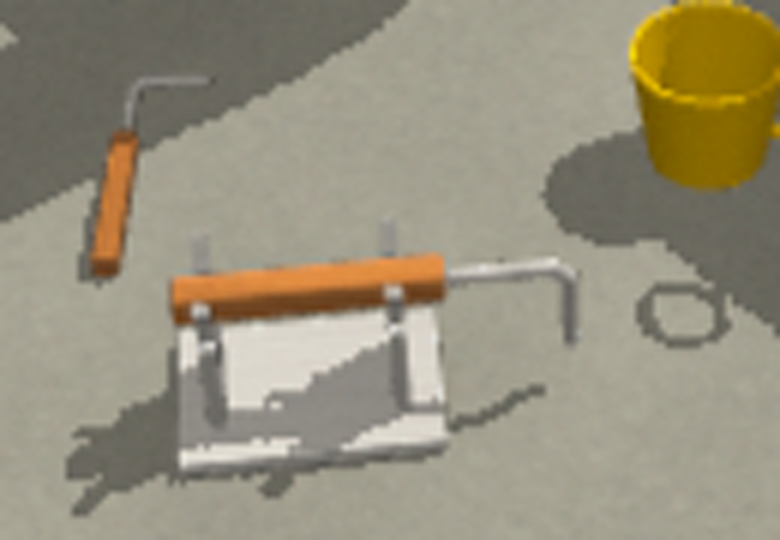

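View pics/c2.png

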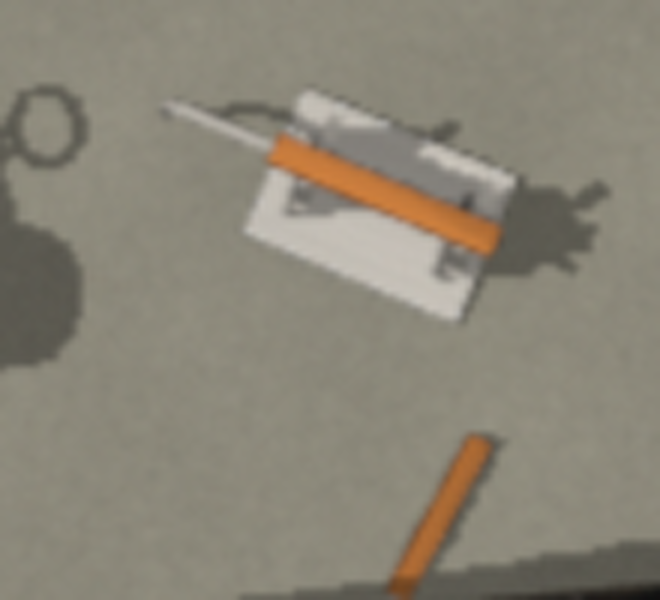

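View pics/c3.png

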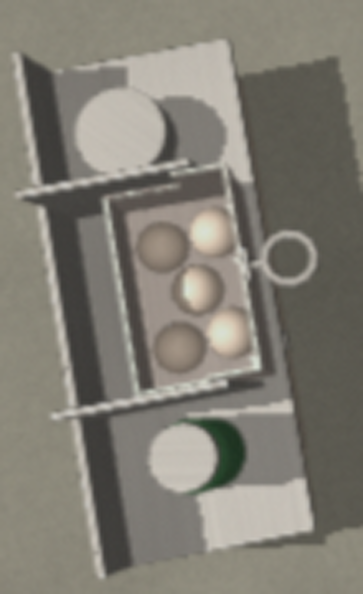

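View pics/c4.png

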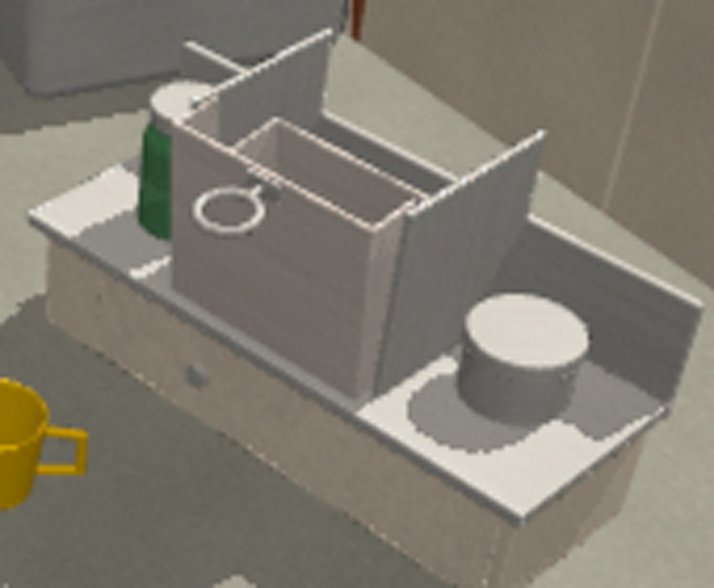

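```bash
cat > h.py <<'E'
import numpy as np
from cell import env, optics, job
def ray(n,u,v):
    p=optics.camera_params(n);M=np.array(p["world_from_camera"])
    d=np.array([(u-p["cx"])/p["fx"],-(v-p["cy"])/p["fy"],-1.]);return M[:3,3],M[:3,:3]@d
def onz(n,u,v,z):
    o,d=ray(n,u,v);return (o+d*(z-o[2])/d[2]).round(1)
def tri(a,b):
    A=[];B=[]
    for n,u,v in (a,b):
        o,d=ray(n,u,v);d=d/np.linalg.norm(d);P=np.eye(3)-np.outer(d,d);A.append(P);B.append(P@o)
    A=np.vstack(A);B=np.hstack(B);x,r,*_=np.linalg.lstsq(A,B,rcond=None);return x.round(1),np.round(r**.5,1)
def proj(n,X):
    p=optics.camera_params(n);M=np.array(p["world_from_camera"]);c=M[:3,:3].T@(np.asarray(X,float)-M[:3,3])
    return (p["cx"]+p["fx"]*c[0]/-c[2],p["cy"]-p["fy"]*c[1]/-c[2])
E
python3 - <<'E'
from h import *
t=lambda x,y:("top",295+x/6,180+y/6)
s=lambda x,y:("scene",215+x/6,180+y/6)
f=onz(*t(277,152),84);r=onz(*t(494,237),84);print("handle",f,r,(f+r)/2,np.linalg.norm(f-r),np.arctan2(*(f-r)[1::-1]))
print("small",onz(*t(482,440),10),onz(*t(403,588),10),np.linalg.norm(onz(*t(482,440),10)-onz(*t(403,588),10)))
print("hookcorner",onz(*t(168,108),75), tri(t(168,108),s(565,268)), "hook end",onz(*s(571,342),21))
c=[onz(*t(*q),10) for q in [(303,90),(516,185),(462,322),(246,232)]];print("rest",c,np.mean(c,0))
T=lambda x,y:("top",140+x/3.3,120+y/3.3)
S=lambda x,y:("scene",335+x/4.2,90+y/4.2)
print("ring",tri(T(288,257),S(229,210)))
print("shelf",[onz(*T(*q),112) for q in [(228,42),(312,530)]],[onz(*S(*q),112) for q in [(30,214),(520,518),(665,408)]])
print("bin top front corners",tri(T(228,168),S(376,230)),tri(T(260,368),S(172,122)))
for n,p,q in [("cup",("top",279,231),("scene",333,190)),("jar",T(183,457),S(183,103)),("spice",T(121,132),S(527,325))]: print(n,tri(p,q))
print("tin",onz("top",304,131,90),"mug",onz("top",447,253,85))
E
```

```text
handle [ 507.7 -114.1   84. ] [ 464.8 -230.4   84. ] [ 486.25 -172.25   84.  ] 123.9600742174673 1.2174075326145637
small [ 355.3 -234.8   10. ] [ 273.2 -191.9   10. ] 92.63271560307408
hookcorner [530.8 -55.6  75. ] (array([531.8, -55. ,  67.6]), array([1.3])) hook end [537.4 -54.7  21. ]
rest [array([ 548.3, -132.7,   10. ]), array([ 497.4, -252.7,   10. ]), array([ 420.3, -223.2,   10. ]), array([ 467.8, -102. ,   10. ])] [ 483.45 -177.65   10.  ]
ring (array([510.2, 221.2, 254.5]), array([1.8]))
shelf [array([729., 313., 112.]), array([265., 214., 112.])] [array([273.7, 212.9, 112. ]), array([738.4, 312.5, 112. ]), array([702.2, 478.1, 112. ])]
bin top front corners (array([587.5, 277.7, 264.5]), array([7.8])) (array([414.3, 239.1, 266.4]), array([1.9]))
cup (array([423. ,  87. ,  57.7]), array([3.8]))
jar (array([334.7, 310.9, 218. ]), array([1.4]))
spice (array([630.8, 397.2, 168.8]), array([3.3]))
tin [746.3  10.5  90. ] mug [ 363.3 -451.9   85. ]
```

```bash
cat >> h.py <<'E'
from scipy.spatial.transform import Rotation as Ro
def st():
    s=env.state();R=Ro.from_euler('xyz',s["tcp_rot"]).as_matrix()
    print("t",round(s["t"],2),"tcp",s["eef_pos"].round(1),"jawdeg",round(float(np.degrees(np.arctan2(R[1,1],R[0,1]))),2),"appr",R[:,0].round(3),"F",s["ft_force"].round(2),"M",s["moment"].round(2),"open",round(float(s["opening"]),3),"j",s["joints"].round(2))
    return s
E
python3 - <<'E'
from h import *
st()
E
```

```text
t 0.15 tcp [ 251.8 -571.8  214.2] jawdeg -66.23 appr [-0.     0.001 -1.   ] F [-0.13 -0.32  0.33] M [ 0.05 -0.01  0.03] open 0.999 j [-1.26  0.49  1.56 -0.    1.09 -0.11]
```

```bash
python3 -m handwheel '[{"travel":[24,42,0],"roll":5},{"travel":[48,84,0],"roll":10},{"travel":[72,126,0],"roll":15},{"travel":[96,168,0],"roll":20},{"travel":[120,210,0],"roll":25},{"travel":[144,252,0],"roll":30},{"travel":[168,294,0],"roll":35},{"travel":[192,334,0],"roll":40}]' -1; python3 -m handwheel '[{"travel":[24,42,0],"roll":5},{"travel":[48,82,0],"roll":5.5},{"travel":[48,82,0],"roll":5.5},{"travel":[48,82,0],"roll":5.5}]'; python3 - <<'E'
from h import *
import cv2
st()
cv2.imwrite("pics/w1.png",optics.read_camera("wrist")[:,:,::-1]);
p=optics.camera_params("wrist"); np.save("w1.npy",np.array(p["world_from_camera"]))
X=np.array
for q in [(487,-172.5,84),(493,-150,84)]: print(proj("wrist",q))
E
```

```text
t: 0.95
eef_pos: [444.5, -236.1, 214.7]
tcp_rot: [2.525, 1.571, 0.5]
ft_force: [0.3, -0.1, 0.3]
opening: 0.998
t: 1.35
eef_pos: [492.1, -155.2, 214.5]
tcp_rot: [-1.066, 1.57, -2.996]
ft_force: [0.4, -0.9, -0.6]
opening: 1.001
t 1.35 tcp [ 492.1 -155.2  214.5] jawdeg -20.6 appr [-0. -0. -1.] F [ 0.44 -0.92 -0.64] M [-0.03 -0.05  0.03] open 1.001 j [-0.43  0.34  1.82 -0.    0.98 -0.07]
(np.float64(318.3070343082887), np.float64(206.81860750952646))
(np.float64(315.7585318004863), np.float64(182.64147926193405))
```

View pics/w1.png

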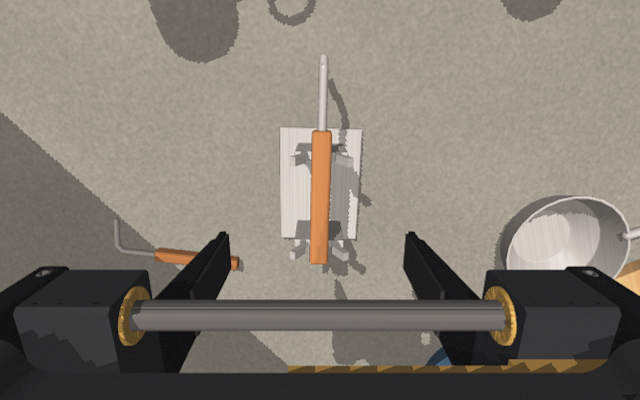

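The picture shows the pole in the rest: handle from (321,131) to (318,263), rod tip at (323,58). The shorter look-alike lies at (195,257), with a 93 mm handle. The pole in the rest is the larger one, as needed.

```bash
python3 - <<'E'
from h import *
f=onz("wrist",321.3,131,84);r=onz("wrist",318.3,263.5,84);h=onz("wrist",323.3,57,79);b=[onz("wrist",*q,10) for q in [(280,127),(362,129),(280,239),(357,239)]]
print(f,r,np.linalg.norm(f-r),(f+r)/2,h,np.degrees(np.arctan2(*(h-r)[1::-1])),b,np.mean(b,0))
print(onz("wrist",292,10,0))
# fork prong positions check
E
```

```text
[ 513.9 -108.4   84. ] [ 466.4 -227.3   84. ] 128.03694779242434 [ 490.15 -167.85   84.  ] [536.5 -52.7  79. ] 68.12507642709704 [array([471.7, -96.8,  10. ]), array([ 553.6, -130. ,   10. ]), array([ 421.4, -218.2,   10. ]), array([ 507.1, -250.6,   10. ])] [ 488.45 -173.9    10.  ]
[526.1   5.5   0. ]
```

```bash
python3 -m handwheel '[{"travel":[4,2,-30],"roll":-1},{"travel":[4,2,-65],"roll":-1},{"travel":[4,2,-100],"roll":-1},{"travel":[4,2,-130],"roll":-1},{"travel":[4,2,-150],"roll":-1},{"travel":[4,2,-158],"roll":-1},{"travel":[4,2,-158],"roll":-1}]' -1;  python3 - <<'E'
from h import *
import cv2
st()
cv2.imwrite("pics/w2.png",optics.read_camera("wrist")[:,:,::-1]);
E
```

```text
t: 2.1
eef_pos: [495.3, -154.9, 56.1]
tcp_rot: [-1.578, 1.569, 2.753]
ft_force: [0.4, 0.1, 0.4]
opening: 0.999
t 2.1 tcp [ 495.3 -154.9   56.1] jawdeg -21.83 appr [-0.001  0.001 -1.   ] F [0.37 0.11 0.43] M [-0.03 -0.1  -0.03] open 0.999 j [-0.43  0.57  1.97 -0.    0.61 -0.05]
```

View pics/w2.png

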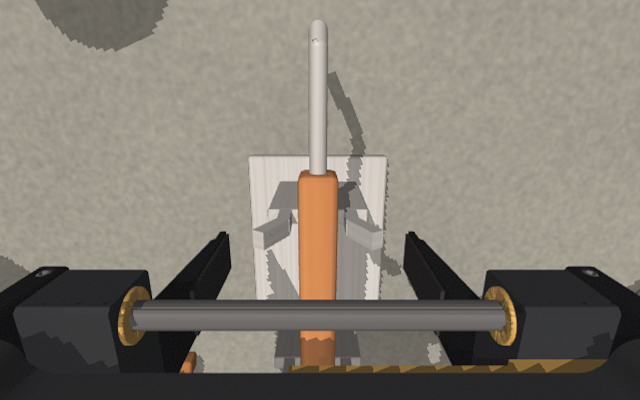

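The handle (column 318) is centred between the fingers (230 and 405), clear of the forks. I'll close and lift.

```bash
python3 -m handwheel '[{"travel":[0,0,0],"roll":0},{"travel":[0,0,0],"roll":0},{"travel":[0,0,0],"roll":0},{"travel":[0,0,0],"roll":0},{"travel":[0,0,0],"roll":0},{"travel":[0,0,0],"roll":0},{"travel":[0,0,0],"roll":0},{"travel":[0,0,0],"roll":0}]' 1;  python3 -c "
from h import *
st()"
```

```text
t: 2.95
eef_pos: [495.9, -154.0, 56.6]
tcp_rot: [-0.342, 1.571, -2.292]
ft_force: [-0.2, -0.3, 0.6]
opening: 0.386
t 2.95 tcp [ 495.9 -154.    56.6] jawdeg -21.73 appr [-0. -0. -1.] F [-0.2  -0.28  0.56] M [-0.06 -0.03  0.06] open 0.386 j [-0.43  0.57  1.97 -0.    0.61 -0.05]
```

```bash
python3 -m handwheel '[{"travel":[0,0,0],"roll":0},{"travel":[0,0,0],"roll":0},{"travel":[0,0,0],"roll":0},{"travel":[0,0,0],"roll":0},{"travel":[0,0,0],"roll":0}]';  python3 -m handwheel '[{"travel":[0,0,2],"roll":0},{"travel":[0,0,6],"roll":0},{"travel":[0,0,12],"roll":0},{"travel":[0,0,20],"roll":0},{"travel":[0,0,35],"roll":0},{"travel":[0,0,50],"roll":0},{"travel":[0,0,60],"roll":0},{"travel":[0,0,60],"roll":0}]'; python3 - <<'E'
from h import *
import cv2
st()
cv2.imwrite("pics/w3.png",optics.read_camera("wrist")[:,:,::-1]);
im=optics.read_camera("scene")[:,:,::-1]
cv2.imwrite("pics/s3.png",cv2.resize(im[150:290,190:350],None,fx=4,fy=4,interpolation=2))
E
```

```text
t: 3.45
eef_pos: [495.9, -154.0, 56.6]
tcp_rot: [1.221, 1.571, -0.729]
ft_force: [0.3, 0.5, -0.5]
opening: 0.184
t: 4.25
eef_pos: [496.5, -154.2, 118.2]
tcp_rot: [1.524, 1.568, -0.426]
ft_force: [-0.5, -0.2, -1.4]
opening: 0.185
t 4.25 tcp [ 496.5 -154.2  118.2] jawdeg -21.73 appr [ 0.003 -0.001 -1.   ] F [-0.5  -0.18 -1.4 ] M [-0.03 -0.06  0.02] open 0.185 j [-0.43  0.47  1.92  0.    0.75 -0.05]
```

View pics/s3.png

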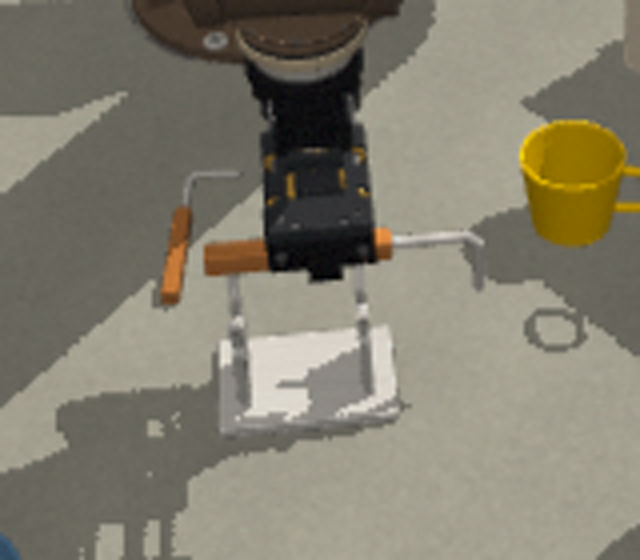

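View pics/w3.png

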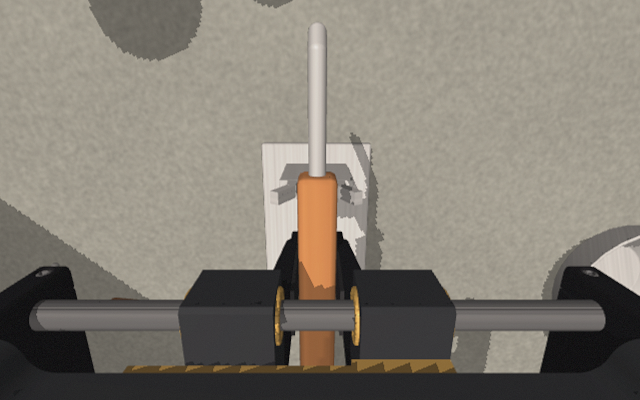

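```bash
python3 -m handwheel '[{"travel":[3,5,30],"roll":2},{"travel":[8,30,65],"roll":6},{"travel":[14,60,100],"roll":11},{"travel":[20,90,130],"roll":16},{"travel":[28,122,155],"roll":21},{"travel":[36,155,175],"roll":26},{"travel":[43,188,190],"roll":31},{"travel":[48,211,197],"roll":34}]';  python3 -m handwheel '[{"travel":[0,0,0],"roll":0},{"travel":[0,0,0],"roll":0}]'; python3 - <<'E'
from h import *
import cv2
st()
for n in ("wrist","scene","top"):
  cv2.imwrite(f"pics/{n}4.png",optics.read_camera(n)[:,:,::-1]);
E
```

```text
t: 5.15
eef_pos: [544.2, 58.9, 314.3]
tcp_rot: [1.675, 1.57, 0.323]
ft_force: [0.5, -0.3, -1.4]
opening: 0.184
t: 5.35
eef_pos: [543.6, 57.1, 312.7]
tcp_rot: [-1.653, 1.569, -3.01]
ft_force: [0.5, -0.9, -1.7]
opening: 0.19
t 5.35 tcp [543.6  57.1 312.7] jawdeg 12.28 appr [-0.001 -0.    -1.   ] F [ 0.5  -0.88 -1.72] M [-0.02 -0.14 -0.01] open 0.19 j [-0.02  0.29  1.61 -0.    1.24 -0.23]
```

View pics/wrist4.png

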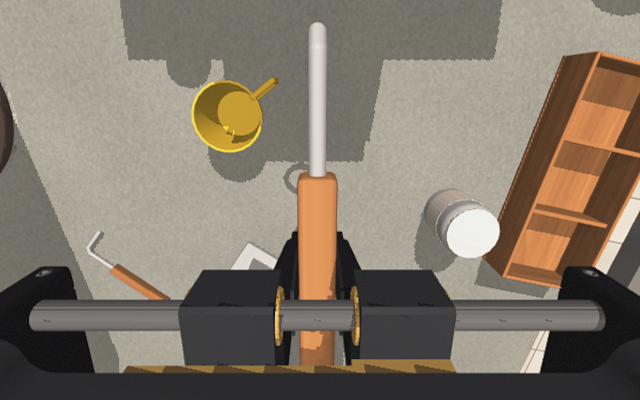

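View pics/scene4.png

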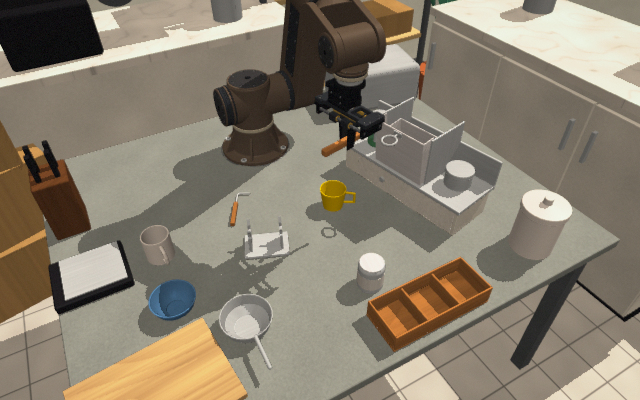

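View pics/top4.png

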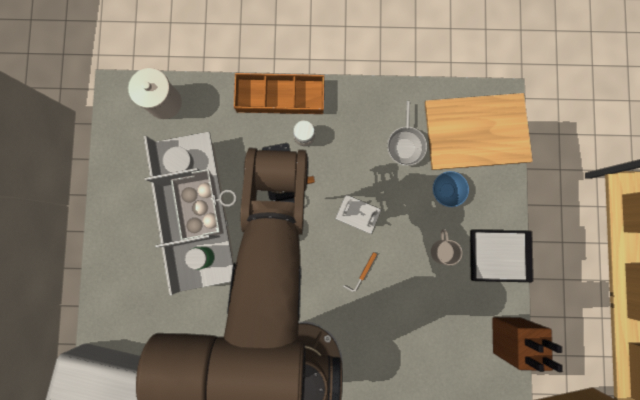

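```bash
python3 - <<'E'
from h import *
s=st()
g=s["eef_pos"]+[0,0,19]; u=np.array([-np.sin(np.radians(12.2)),np.cos(np.radians(12.2)),0])
for v in (22,24): 
  p=onz("wrist",317.3,v,g[2]); print("rod front extreme along",(p-g)@u, "lat",(p-g)@[np.cos(np.radians(12.2)),np.sin(np.radians(12.2)),0])
for v in (172,177):print("handle front top edge",(onz("wrist",318,v,g[2]+9)-g)@u)
for q in [(510.2,221.2,258)]: print(proj("wrist",q))
# rest from top view
E
python3 - <<'E'
import cv2
a=cv2.imread("pics/top4.png")
cv2.imwrite("pics/c5.png",cv2.resize(a[180:250,320:400],None,fx=8,fy=8,interpolation=2))
E
```

```text
t 5.5 tcp [543.6  56.1 312.9] jawdeg 12.17 appr [-0.001 -0.    -1.   ] F [-0.33 -1.34 -1.53] M [-0.04 -0.1   0.01] open 0.186 j [-0.02  0.29  1.61 -0.    1.24 -0.23]
rod front extreme along 111.65479782973065 lat 1.5914901981599812
rod front extreme along 110.94947422408485 lat 1.5413044300698466
handle front top edge 52.57407581443952
handle front top edge 50.41584003821101
(np.float64(318.3283122054461), np.float64(-65.40028339534825))
```

View pics/c5.png

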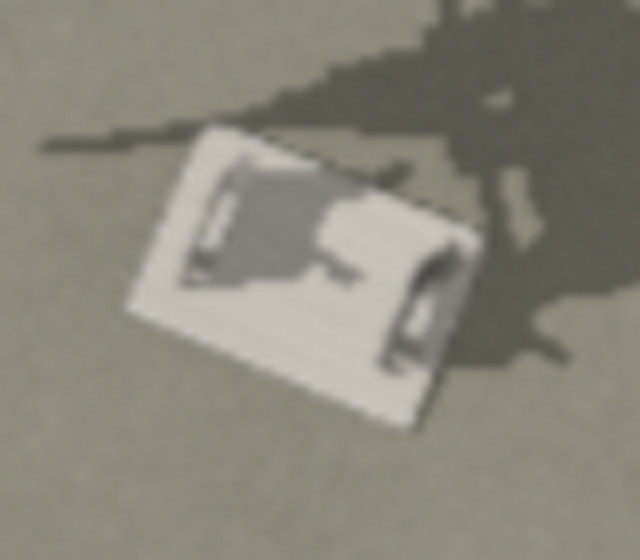

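```bash
python3 -m handwheel '[{"travel":[-2,11,3],"roll":0},{"travel":[-5,22,5],"roll":0},{"travel":[-7,33,5],"roll":0},{"travel":[-9,44,5],"roll":0},{"travel":[-9,44,5],"roll":0},{"travel":[-9,44,5],"roll":0}]'; python3 - <<'E'
from h import *
import cv2
st()
im=optics.read_camera("wrist")[:,:,::-1]
cv2.imwrite("pics/w5.png",cv2.resize(im[:150,220:420],None,fx=4,fy=4,interpolation=2))
im=optics.read_camera("scene")[:,:,::-1]
cv2.imwrite("pics/s5.png",cv2.resize(im[90:230,310:510],None,fx=4,fy=4,interpolation=2))
print(proj("wrist",(510.2,221.2,258)))
E
```

```text
t: 6.1
eef_pos: [534.8, 101.4, 318.6]
tcp_rot: [0.27, 1.571, -1.086]
ft_force: [0.4, -0.0, -1.7]
opening: 0.188
t 6.1 tcp [534.8 101.4 318.6] jawdeg 12.32 appr [ 0. -0. -1.] F [ 0.44 -0.05 -1.72] M [ 0.   -0.15  0.01] open 0.188 j [ 0.07  0.28  1.61 -0.    1.25 -0.15]
(np.float64(316.89835269211983), np.float64(26.73893403364565))
```

View pics/w5.png

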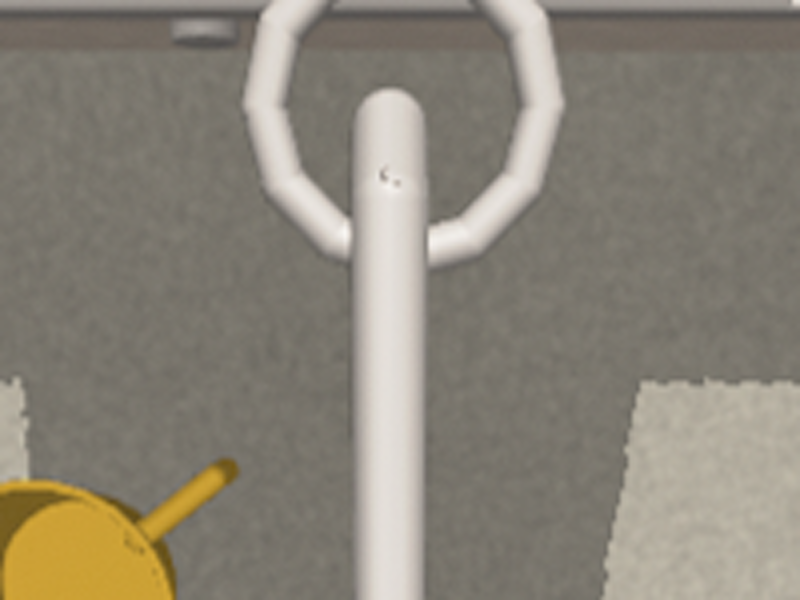

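View pics/s5.png

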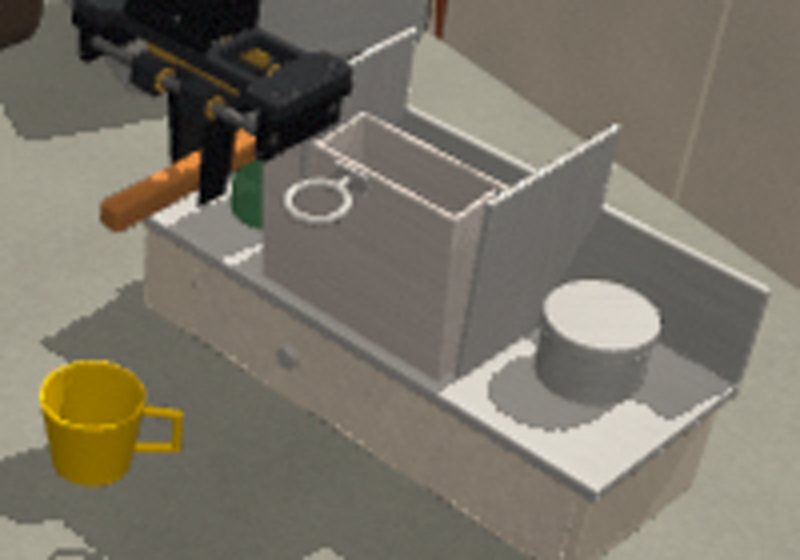

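```bash
python3 - <<'E'
from h import *
s=st()
u=np.array([-np.sin(np.radians(12.2)),np.cos(np.radians(12.2)),0]);w=np.array([u[1],-u[0],0])
g=s["eef_pos"]+[0,0,19]
for z in (250,255,258,261):
  L=onz("wrist",220+245/4,25,z);R=onz("wrist",220+563/4,25,z);N=onz("wrist",320.5,265/4,z)
  C=(L+R)/2; print(z,C,"diam",np.linalg.norm(L-R),"near->c",(C-N)@u,"C rel grasp",(C-g)@u,(C-g)@w, "from near",(N-g)@u+21.5)
p=onz("wrist",317.5,22,g[2]);print("hook front",(p-g)@u,(p-g)@w)
E
```

```text
t 6.2 tcp [535.  100.9 318.6] jawdeg 12.27 appr [ 0. -0. -1.] F [-0.15 -0.35 -0.75] M [ 0.03 -0.09  0.04] open 0.189 j [ 0.07  0.28  1.61 -0.    1.25 -0.15]
250 [512.25 224.   250.  ] diam 50.23116562454028 near->c 24.40629761589188 C rel grasp 125.12901728033425 3.828441190848192 from near 122.22271966444237
255 [512.4  223.15 255.  ] diam 49.1350180624776 near->c 23.83702015456621 C rel grasp 124.26651505072277 3.7954274980040097 from near 121.92949489615657
258 [512.4  222.65 258.  ] diam 48.50618517261488 near->c 23.5437953862804 C rel grasp 123.77780710357972 3.689765099776313 from near 121.73401171729932
261 [512.5 222.2 261. ] diam 47.89864298704084 near->c 23.278308933063308 C rel grasp 123.31683747150542 3.6924105308000144 from near 121.53852853844211
hook front 111.74106495963841 1.3942611114836971
```

```bash
python3 -m handwheel '[{"travel":[-0.5,6,0],"roll":0},{"travel":[-1,12,0],"roll":0},{"travel":[-1.3,17,0],"roll":0},{"travel":[-1.3,17,0],"roll":0},{"travel":[-1.3,17,-6],"roll":0},{"travel":[-1.3,17,-14],"roll":0},{"travel":[-1.3,17,-14],"roll":0}]'; python3 - <<'E'
from h import *
import cv2
st()
im=optics.read_camera("wrist")[:,:,::-1]
cv2.imwrite("pics/w6.png",cv2.resize(im[:150,220:420],None,fx=4,fy=4,interpolation=2))
E
```

```text
t: 6.9
eef_pos: [533.1, 117.8, 303.2]
tcp_rot: [-1.681, 1.569, -3.038]
ft_force: [-0.7, 0.4, -1.5]
opening: 0.188
t 6.9 tcp [533.1 117.8 303.2] jawdeg 12.26 appr [-0.002 -0.    -1.   ] F [-0.73  0.38 -1.46] M [-0.04 -0.09 -0.05] open 0.188 j [ 0.1   0.3   1.63 -0.    1.22 -0.12]
```

View pics/w6.png

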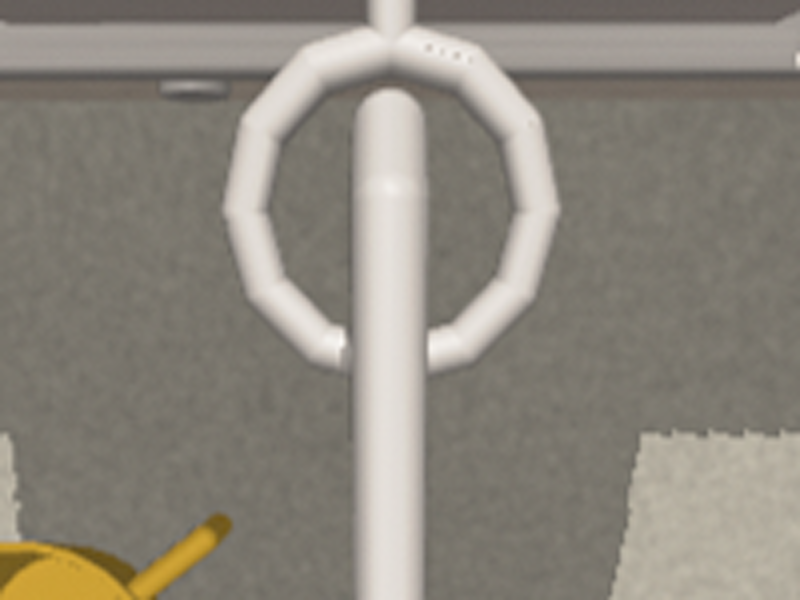

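```bash
python3 - <<'E'
from h import *
s=st()
u=np.array([-np.sin(np.radians(12.2)),np.cos(np.radians(12.2)),0]);w=np.array([u[1],-u[0],0])
g=s["eef_pos"]+[0,0,19]
for z in (250,255,260):
  L=onz("wrist",220+223/4,205/4,z);R=onz("wrist",220+558/4,205/4,z);N=onz("wrist",317.5,370/4,z);F=onz("wrist",317.5,29/4,z)
  C=(L+R)/2; print(z,(N+F)/2,"diam",np.linalg.norm(L-R),np.linalg.norm(N-F),"C rel grasp",((N+F)/2-g)@u,(C-g)@w)
p=onz("wrist",317.5,22,g[2]);print("hook front",(p-g)@u,(p-g)@w)
E
```

```text
t 6.95 tcp [533.4 117.8 303.9] jawdeg 12.26 appr [-0.001 -0.    -1.   ] F [-0.1  -0.59 -1.56] M [-0.03 -0.14  0.01] open 0.188 j [ 0.1   0.3   1.63 -0.    1.22 -0.12]
250 [512.05 224.   250.  ] diam 50.545524035269416 47.68196724129577 C rel grasp 108.2883472527759 1.651292318153594
255 [512.15 223.45 255.  ] diam 49.52585183517794 46.56457881265545 C rel grasp 107.729636031273 1.6433715093546404
260 [512.25 222.95 260.  ] diam 48.31076484594296 45.54492287840656 C rel grasp 107.21979560448442 1.6354507005554666
hook front 111.69344578090711 1.4584236017761967
```

```bash
python3 -m handwheel '[{"travel":[0,0,-6],"roll":0},{"travel":[0,0,-14],"roll":0},{"travel":[0,0,-22],"roll":0},{"travel":[0,0,-30],"roll":0},{"travel":[0,0,-38],"roll":0},{"travel":[0,0,-43],"roll":0},{"travel":[0,0,-43],"roll":0}]'; python3 - <<'E'
from h import *
import cv2
st()
im=optics.read_camera("wrist")[:,:,::-1]
cv2.imwrite("pics/w7.png",cv2.resize(im[:150,220:420],None,fx=4,fy=4,interpolation=2))
im=optics.read_camera("scene")[:,:,::-1]
cv2.imwrite("pics/s7.png",cv2.resize(im[90:230,310:510],None,fx=4,fy=4,interpolation=2))
for t0 in (.06,.13,.17):
  out=lambda t:60.5*np.cos(t)+148*np.sin(t); up=lambda t:148*np.cos(t)-60.5*np.sin(t)
  print(t0,[(round(t,2),round(out(t)-out(t0),1),round(up(t)-up(t0),1)) for t in np.linspace(t0,.86,9)])
E
```

```text
t: 7.65
eef_pos: [533.4, 118.0, 260.9]
tcp_rot: [-1.689, 1.57, -3.046]
ft_force: [0.0, -0.2, -0.9]
opening: 0.186
t 7.65 tcp [533.4 118.  260.9] jawdeg 12.27 appr [-0.001 -0.    -1.   ] F [ 0.04 -0.19 -0.88] M [ 0.   -0.09 -0.  ] open 0.186 j [ 0.1   0.33  1.69  0.    1.12 -0.12]
0.06 [(np.float64(0.06), np.float64(0.0), np.float64(0.0)), (np.float64(0.16), np.float64(14.0), np.float64(-7.6)), (np.float64(0.26), np.float64(27.2), np.float64(-16.6)), (np.float64(0.36), np.float64(39.5), np.float64(-26.9)), (np.float64(0.46), np.float64(50.6), np.float64(-38.3)), (np.float64(0.56), np.float64(60.6), np.float64(-50.8)), (np.float64(0.66), np.float64(69.3), np.float64(-64.3)), (np.float64(0.76), np.float64(76.5), np.float64(-78.5)), (np.float64(0.86), np.float64(82.4), np.float64(-93.4))]
0.13 [(np.float64(0.13), np.float64(0.0), np.float64(0.0)), (np.float64(0.22), np.float64(12.3), np.float64(-7.8)), (np.float64(0.31), np.float64(23.9), np.float64(-16.7)), (np.float64(0.4), np.float64(34.6), np.float64(-26.6)), (np.float64(0.5), np.float64(44.4), np.float64(-37.4)), (np.float64(0.59), np.float64(53.1), np.float64(-49.1)), (np.float64(0.68), np.float64(60.7), np.float64(-61.5)), (np.float64(0.77), np.float64(67.2), np.float64(-74.6)), (np.float64(0.86), np.float64(72.5), np.float64(-88.2))]
0.17 [(np.float64(0.17), np.float64(0.0), np.float64(0.0)), (np.float64(0.26), np.float64(11.4), np.float64(-7.8)), (np.float64(0.34), np.float64(22.0), np.float64(-16.5)), (np.float64(0.43), np.float64(31.9), np.float64(-26.2)), (np.float64(0.52), np.float64(40.9), np.float64(-36.6)), (np.float64(0.6), np.float64(48.9), np.float64(-47.8)), (np.float64(0.69), np.float64(56.0), np.float64(-59.6)), (np.float64(0.77), np.float64(62.0), np.float64(-72.0)), (np.float64(0.86), np.float64(67.0), np.float64(-84.9))]
```

View pics/w7.png

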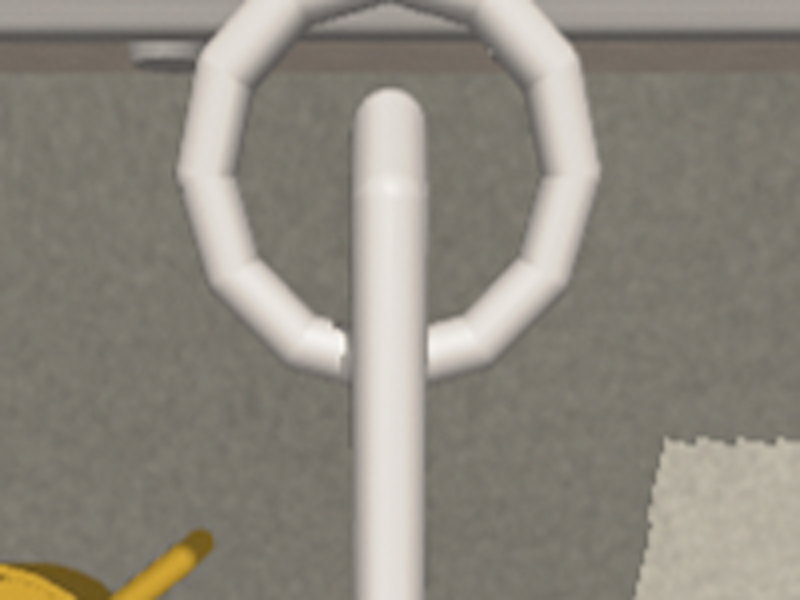

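View pics/s7.png

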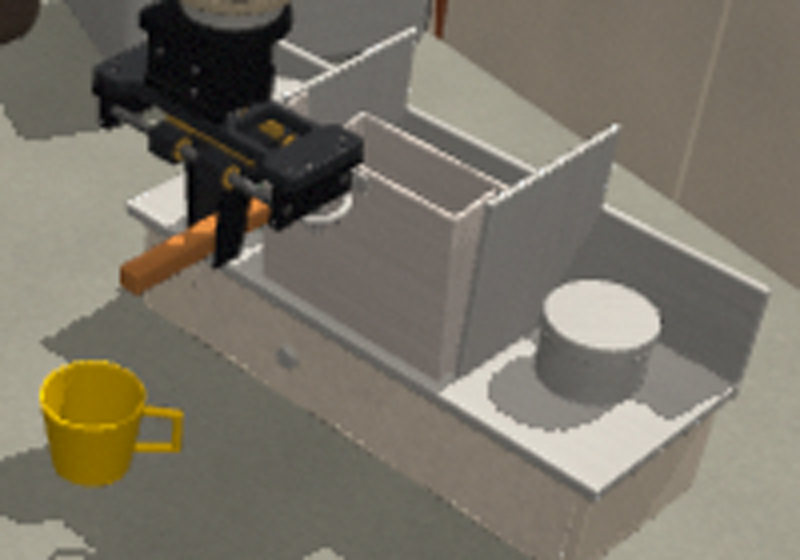

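```bash
python3 -m handwheel '[{"travel":[0.8,-3.9,0],"roll":0},{"travel":[1.7,-7.8,0],"roll":0},{"travel":[2.5,-11.7,0],"roll":0},{"travel":[3.3,-14.7,-1],"roll":0},{"travel":[4,-18,-3],"roll":0},{"travel":[4.7,-21.5,-5],"roll":0},{"travel":[5.5,-25,-7.5],"roll":0},{"travel":[6.3,-29,-10],"roll":0}]'; python3 - <<'E'
from h import *
import cv2
st()
im=optics.read_camera("wrist")[:,:,::-1]
cv2.imwrite("pics/w8.png",cv2.resize(im[:150,220:420],None,fx=4,fy=4,interpolation=2))
im=optics.read_camera("scene")[:,:,::-1]
cv2.imwrite("pics/s8.png",cv2.resize(im[90:230,310:510],None,fx=4,fy=4,interpolation=2))
E
```

```text
t: 8.55
eef_pos: [539.9, 88.9, 251.5]
tcp_rot: [2.97, 1.57, 1.613]
ft_force: [-0.4, 3.3, -0.4]
opening: 0.183
t 8.55 tcp [539.9  88.9 251.5] jawdeg 12.27 appr [-0.  0. -1.] F [-0.43  3.31 -0.37] M [ 0.86  0.08 -0.  ] open 0.183 j [ 0.04  0.34  1.7   0.    1.1  -0.17]
```

View pics/w8.png

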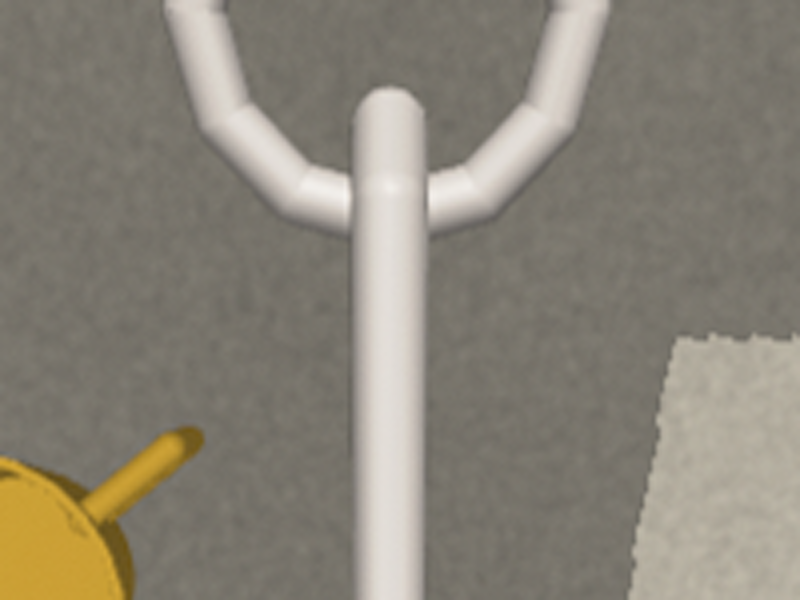

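View pics/s8.png

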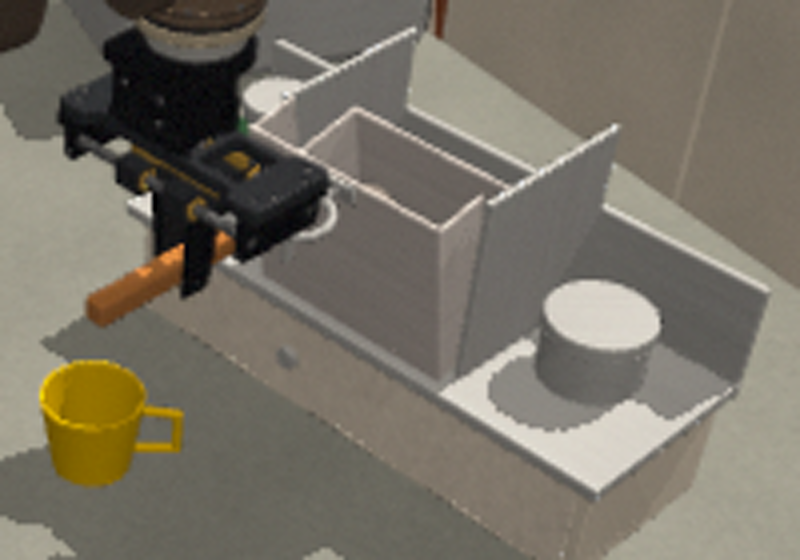

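```bash
python3 -m handwheel '[{"travel":[0.8,-3.9,-3],"roll":0},{"travel":[1.7,-7.8,-6],"roll":0},{"travel":[2.4,-11.2,-9.5],"roll":0},{"travel":[3.2,-15,-13],"roll":0},{"travel":[4,-18.6,-16.5],"roll":0},{"travel":[4.7,-22,-20],"roll":0},{"travel":[5.5,-25.4,-23.5],"roll":0},{"travel":[6.1,-28.3,-27],"roll":0}]'; python3 - <<'E'
from h import *
import cv2
st()
im=optics.read_camera("wrist")[:,:,::-1]
cv2.imwrite("pics/w9.png",cv2.resize(im[:150,220:420],None,fx=4,fy=4,interpolation=2))
im=optics.read_camera("scene")[:,:,::-1]
cv2.imwrite("pics/s9.png",cv2.resize(im[90:230,310:510],None,fx=4,fy=4,interpolation=2))
E
```

```text
t: 9.45
eef_pos: [546.1, 60.4, 224.3]
tcp_rot: [-0.033, 1.571, -1.39]
ft_force: [-0.3, 3.0, 0.9]
opening: 0.188
t 9.45 tcp [546.1  60.4 224.3] jawdeg 12.26 appr [ 0. -0. -1.] F [-0.26  2.98  0.89] M [ 0.68  0.06 -0.02] open 0.188 j [-0.01  0.37  1.73 -0.    1.04 -0.22]
```

View pics/w9.png

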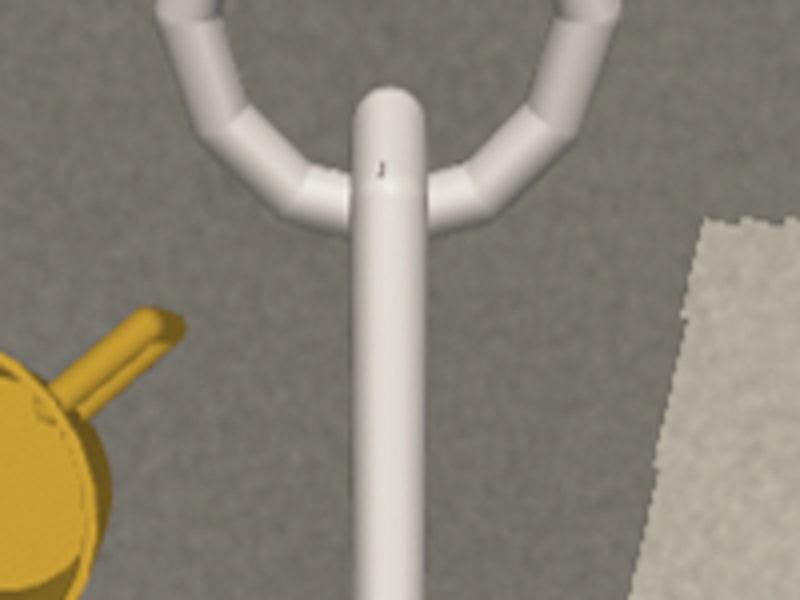

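View pics/s9.png

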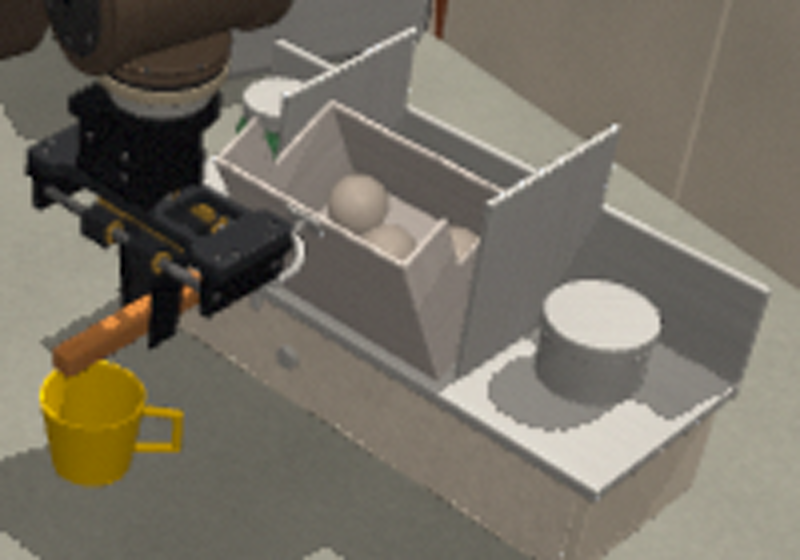

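```bash
python3 -m handwheel '[{"travel":[0.6,-2.9,-4],"roll":0},{"travel":[1.3,-5.9,-8],"roll":0},{"travel":[1.8,-8.5,-11.7],"roll":0},{"travel":[2.4,-11.1,-16],"roll":0},{"travel":[3,-13.7,-20],"roll":0},{"travel":[3.4,-15.9,-24],"roll":0},{"travel":[4.1,-19,-30],"roll":0},{"travel":[4.8,-22.3,-36.5],"roll":0}]'; python3 - <<'E'
from h import *
import cv2
st()
im=optics.read_camera("wrist")[:,:,::-1]
cv2.imwrite("pics/w10.png",cv2.resize(im[:150,220:420],None,fx=4,fy=4,interpolation=2))
im=optics.read_camera("scene")[:,:,::-1]
cv2.imwrite("pics/s10.png",cv2.resize(im[90:230,310:510],None,fx=4,fy=4,interpolation=2))
E
```

```text
t: 10.35
eef_pos: [550.9, 38.2, 187.7]
tcp_rot: [1.354, 1.571, -0.003]
ft_force: [0.7, 2.9, 0.1]
opening: 0.19
t 10.35 tcp [550.9  38.2 187.7] jawdeg 12.27 appr [ 0. -0. -1.] F [0.67 2.93 0.1 ] M [0.73 0.02 0.  ] open 0.19 j [-0.05  0.42  1.77  0.    0.95 -0.26]
```

View pics/w10.png

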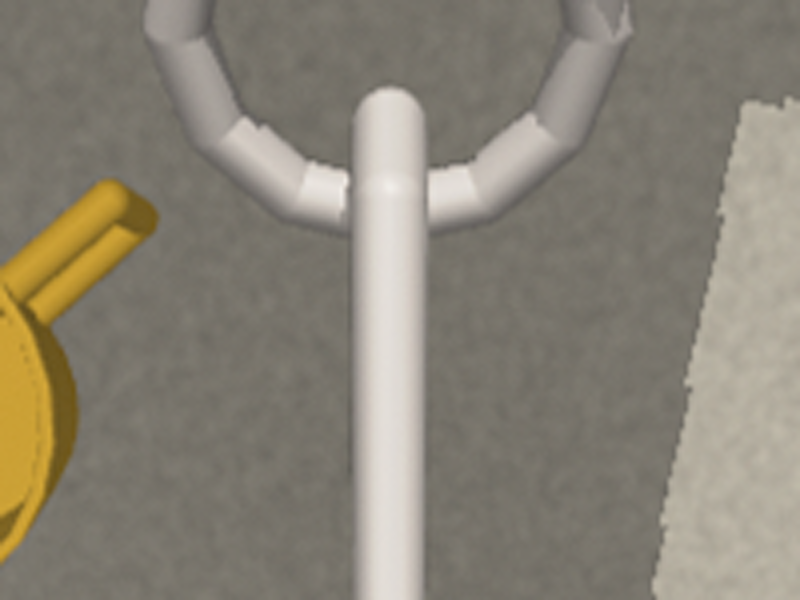

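View pics/s10.png

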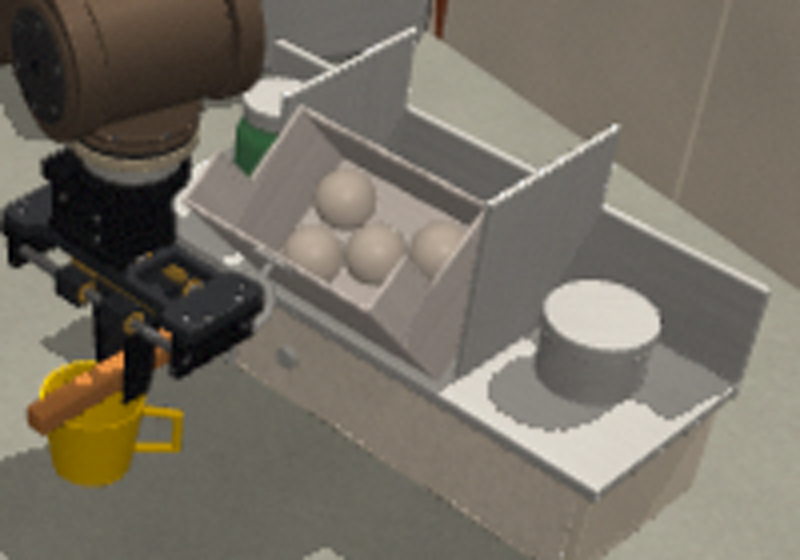

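```bash
python3 -m handwheel '[{"travel":[0.3,-1.4,-3],"roll":0},{"travel":[0.6,-2.7,-6],"roll":0},{"travel":[0.8,-3.9,-9],"roll":0},{"travel":[1.1,-5,-12],"roll":0}]'; python3 -m handwheel '[{"travel":[0.2,-1,-2.5],"roll":0},{"travel":[0.4,-2,-5],"roll":0}]'; python3 - <<'E'
from h import *
import cv2
st()
im=optics.read_camera("scene")[:,:,::-1]
cv2.imwrite("pics/s11.png",cv2.resize(im[90:230,310:510],None,fx=4,fy=4,interpolation=2))
E
```

```text
t: 10.85
eef_pos: [552.0, 33.4, 176.0]
tcp_rot: [1.282, 1.57, -0.074]
ft_force: [-0.2, 2.6, 0.1]
opening: 0.19
t: 11.05
eef_pos: [552.4, 31.3, 171.0]
tcp_rot: [1.345, 1.571, -0.011]
ft_force: [-1.1, 2.5, -0.1]
opening: 0.189
t 11.05 tcp [552.4  31.3 171. ] jawdeg 12.27 appr [ 0. -0. -1.] F [-1.14  2.52 -0.1 ] M [ 0.65  0.01 -0.02] open 0.189 j [-0.06  0.44  1.79  0.    0.91 -0.28]
```

View pics/s11.png

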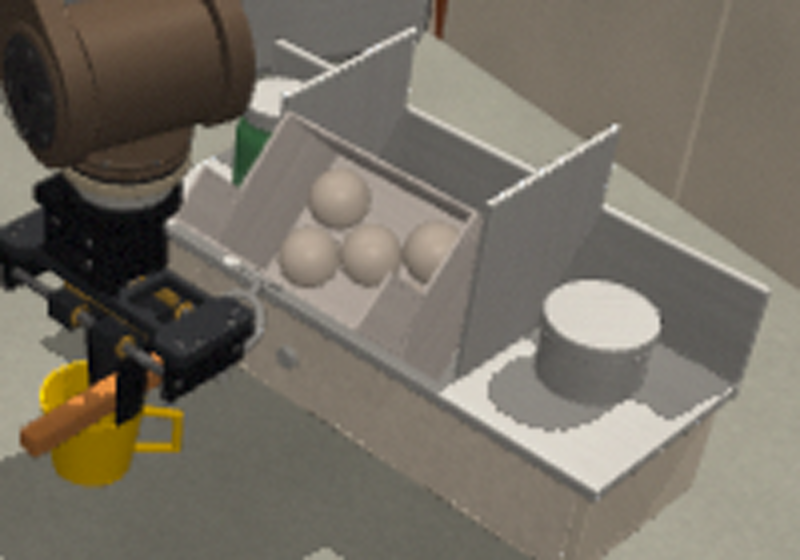

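```bash
python3 -m handwheel '[{"travel":[0.2,-1,-2.5],"roll":0},{"travel":[0.4,-2,-5],"roll":0}]';python3 -m handwheel '[{"travel":[0.2,-1,-2.5],"roll":0},{"travel":[0.4,-2,-5],"roll":0}]'; python3 - <<'E'
from h import *
import cv2
st()
im=optics.read_camera("wrist")[:,:,::-1]
cv2.imwrite("pics/w12.png",cv2.resize(im[:150,220:420],None,fx=4,fy=4,interpolation=2))
E
```

```text
t: 11.3
eef_pos: [552.7, 29.4, 166.0]
tcp_rot: [1.898, 1.571, 0.542]
ft_force: [-0.6, 3.7, 0.9]
opening: 0.185
t: 11.5
eef_pos: [553.1, 27.7, 161.0]
tcp_rot: [2.926, 1.57, 1.569]
ft_force: [-1.0, 6.9, 1.0]
opening: 0.187
t 11.5 tcp [553.1  27.7 161. ] jawdeg 12.25 appr [ 0.     0.001 -1.   ] F [-0.99  6.88  1.02] M [ 1.46  0.16 -0.05] open 0.187 j [-0.07  0.45  1.8   0.    0.89 -0.28]
```

View pics/w12.png

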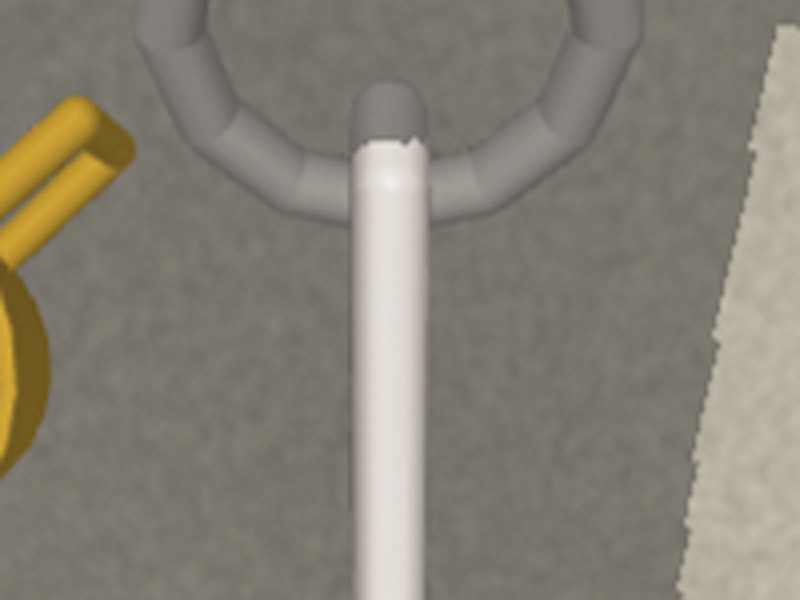

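```bash
python3 -m handwheel '[{"travel":[0.3,-1.3,-1],"roll":0},{"travel":[0.3,-1.3,-1],"roll":0}]'; python3 - <<'E'
from h import *
import cv2
st()
im=optics.read_camera("top")[:,:,::-1]
cv2.imwrite("pics/t12.png",cv2.resize(im[120:300,140:260],None,fx=3.3,fy=3.3,interpolation=2))
im=optics.read_camera("scene")[:,:,::-1]
cv2.imwrite("pics/s12.png",cv2.resize(im[90:230,310:510],None,fx=4,fy=4,interpolation=2))
E
```

```text
t: 11.75
eef_pos: [553.0, 27.1, 159.8]
tcp_rot: [-2.92, 1.569, 2.006]
ft_force: [-1.8, 10.7, 0.6]
opening: 0.186
t 11.75 tcp [553.   27.1 159.8] jawdeg 12.23 appr [-0.001  0.002 -1.   ] F [-1.81 10.67  0.63] M [ 2.27  0.16 -0.09] open 0.186 j [-0.07  0.45  1.8   0.    0.89 -0.29]
```

View pics/t12.png

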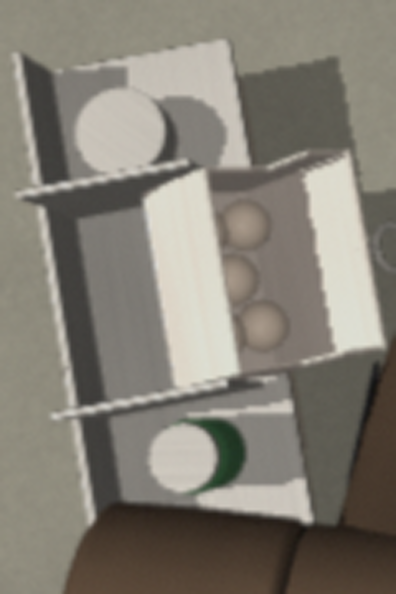

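View pics/s12.png

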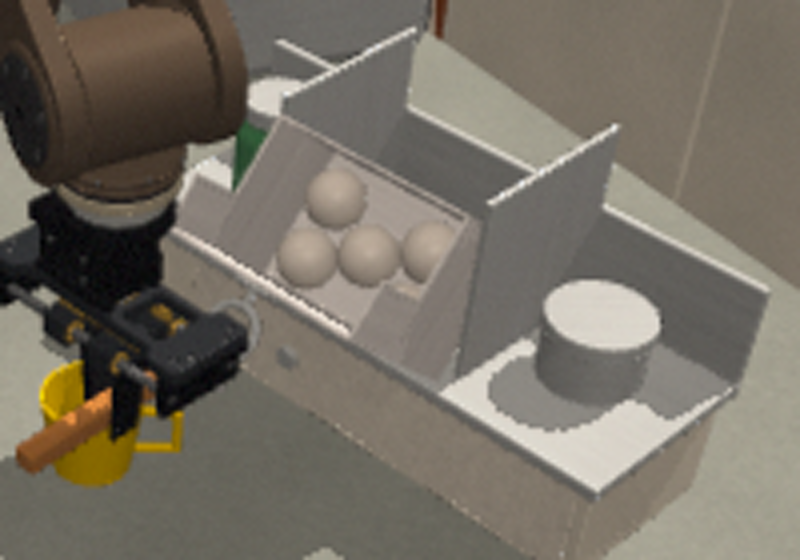

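```bash
python3 - <<'E'
from h import *
T=lambda x,y:("top",140+x/3.3,120+y/3.3)
S=lambda x,y:("scene",310+x/4,90+y/4)
print(tri(T(350,150),S(352,332)),tri(T(385,347),S(168,232)))
for q in [(350,150),(385,347)]: print(onz(*T(*q),217))
for q in [(352,332),(168,232)]: print(onz(*S(*q),217))
for th in (.75,.8,.85): print(th,113+158*np.cos(th),158*np.sin(th))
E
```

```text
(array([611. , 178.2, 220.7]), array([5.2])) (array([436.5, 141.9, 208.9]), array([3.8]))
[609.6 175.6 217. ]
[434.9 138.5 217. ]
[608.6 185.  217. ]
[446.8 138.2 217. ]
0.75 228.6068412820637 107.69892408368679
0.8 223.07966007685212 113.3422623621246
0.85 217.27733704982717 118.70230401216625
```

```bash
python3 -m handwheel '[{"travel":[-0.5,2.2,0],"roll":0},{"travel":[-1,4.5,0],"roll":0},{"travel":[-1.5,7,0],"roll":0},{"travel":[-1.5,7,0],"roll":0}]'; python3 - <<'E'
from h import *
import cv2
st()
im=optics.read_camera("wrist")[:,:,::-1]
cv2.imwrite("pics/w13.png",cv2.resize(im[:190,220:420],None,fx=3,fy=3,interpolation=2))
E
```

```text
t: 12.25
eef_pos: [551.9, 33.1, 160.1]
tcp_rot: [0.298, 1.571, -1.059]
ft_force: [-0.6, -0.8, -1.4]
opening: 0.185
t 12.25 tcp [551.9  33.1 160.1] jawdeg 12.28 appr [ 0. -0. -1.] F [-0.58 -0.76 -1.37] M [ 0.02 -0.11  0.02] open 0.185 j [-0.06  0.45  1.8  -0.    0.89 -0.27]
```

View pics/w13.png

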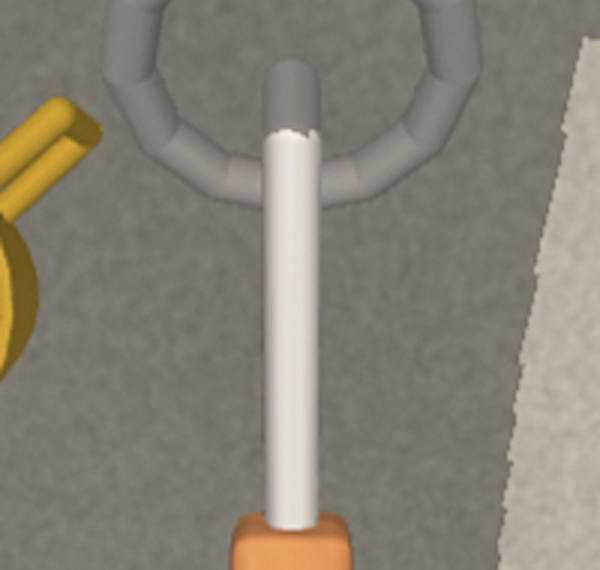

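```bash
python3 -m handwheel '[{"travel":[0,0,4],"roll":0},{"travel":[0,0,9],"roll":0},{"travel":[0,0,14],"roll":0},{"travel":[0,0,20],"roll":0}]'; python3 -m handwheel '[{"travel":[0,0,6],"roll":0},{"travel":[0,0,13],"roll":0},{"travel":[0,0,20],"roll":0},{"travel":[0,0,27],"roll":0},{"travel":[0,0,34],"roll":0},{"travel":[0,0,44],"roll":0},{"travel":[0,0,56],"roll":0},{"travel":[0,0,68],"roll":0}]'; python3 - <<'E'
from h import *
import cv2
st()
im=optics.read_camera("wrist")[:,:,::-1]
cv2.imwrite("pics/w14.png",im)
im=optics.read_camera("scene")[:,:,::-1]
cv2.imwrite("pics/s14.png",cv2.resize(im[90:230,310:510],None,fx=4,fy=4,interpolation=2))
E
```

```text
t: 12.7
eef_pos: [551.9, 33.0, 180.7]
tcp_rot: [1.252, 1.57, -0.105]
ft_force: [0.1, -0.3, -1.7]
opening: 0.187
t: 13.5
eef_pos: [552.0, 33.1, 249.3]
tcp_rot: [1.35, 1.57, -0.007]
ft_force: [-0.4, 1.2, -0.7]
opening: 0.188
t 13.5 tcp [552.   33.1 249.3] jawdeg 12.27 appr [ 0. -0. -1.] F [-0.38  1.16 -0.75] M [-0.06 -0.05 -0.01] open 0.188 j [-0.06  0.35  1.69  0.    1.1  -0.27]
```

View pics/w14.png

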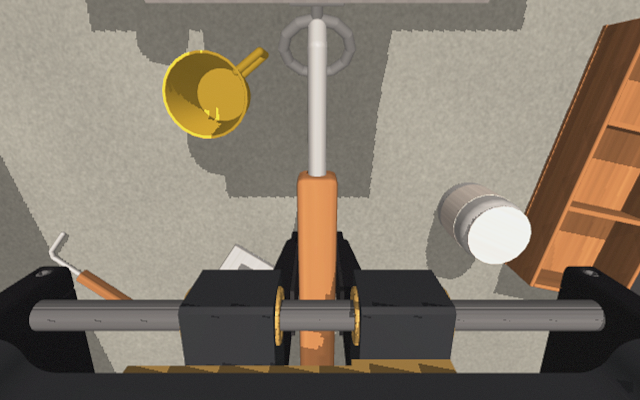

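View pics/s14.png

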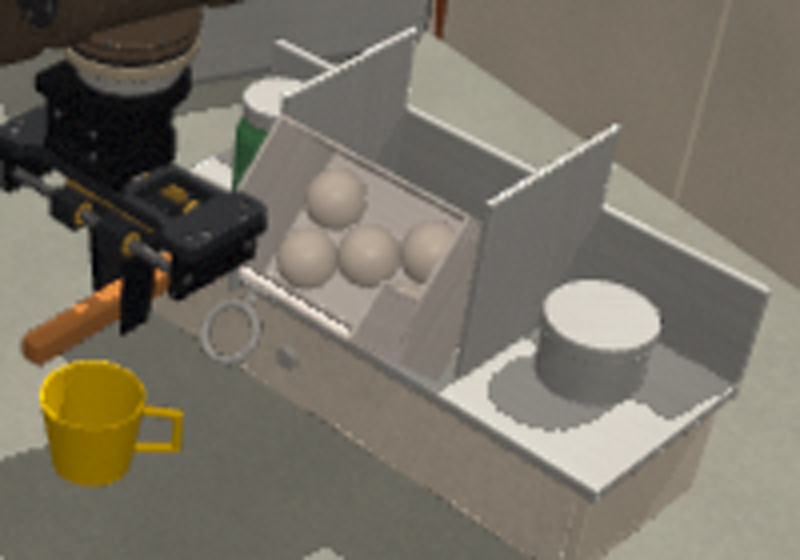

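```bash
python3 -m handwheel '[{"travel":[4,-15,10],"roll":0},{"travel":[3,-45,10],"roll":-3},{"travel":[-5,-75,5],"roll":-8},{"travel":[-15,-105,-10],"roll":-14},{"travel":[-27,-135,-30],"roll":-20},{"travel":[-40,-162,-52],"roll":-26},{"travel":[-51,-180,-75],"roll":-31},{"travel":[-57.5,-190.5,-89],"roll":-34}]';python3 -m handwheel '[{"travel":[0,0,0],"roll":0},{"travel":[0,0,0],"roll":0}]'; python3 - <<'E'
from h import *
import cv2
st()
im=optics.read_camera("wrist")[:,:,::-1]
cv2.imwrite("pics/w15.png",im)
im=optics.read_camera("scene")[:,:,::-1]
cv2.imwrite("pics/s15.png",cv2.resize(im[140:280,200:360],None,fx=4,fy=4,interpolation=2))
E
```

```text
t: 14.4
eef_pos: [493.1, -159.4, 157.8]
tcp_rot: [-1.474, 1.569, 2.854]
ft_force: [-0.3, 0.5, -1.3]
opening: 0.184
t: 14.6
eef_pos: [494.8, -157.9, 159.6]
tcp_rot: [1.821, 1.571, -0.128]
ft_force: [0.4, 0.3, -1.1]
opening: 0.186
t 14.6 tcp [ 494.8 -157.9  159.6] jawdeg -21.69 appr [ 0. -0. -1.] F [ 0.39  0.32 -1.08] M [-0.06 -0.07 -0.01] open 0.186 j [-0.44  0.41  1.88  0.    0.85 -0.06]
```

View pics/w15.png

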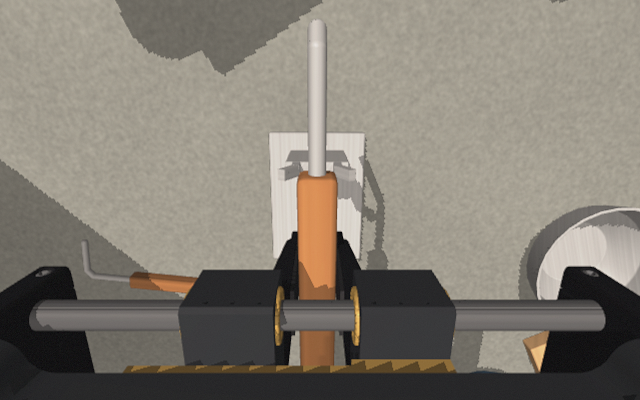

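View pics/s15.png

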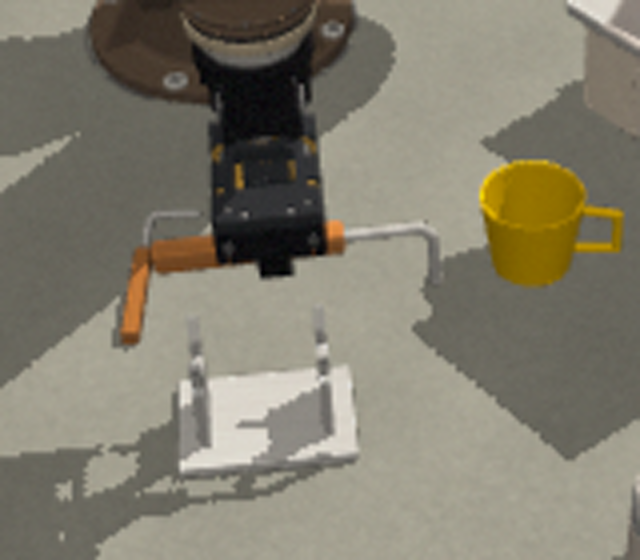

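```bash
python3 -m handwheel '[{"travel":[0,0,-15],"roll":0},{"travel":[0,0,-35],"roll":0},{"travel":[0,0,-55],"roll":0},{"travel":[0,0,-70],"roll":0},{"travel":[0,0,-82],"roll":0},{"travel":[0,0,-92],"roll":0},{"travel":[0,0,-98],"roll":0},{"travel":[0,0,-101],"roll":0}]';python3 -m handwheel '[{"travel":[0,0,-1],"roll":0},{"travel":[0,0,-1],"roll":0}]'; python3 - <<'E'
from h import *
import cv2
st()
im=optics.read_camera("wrist")[:,:,::-1]
cv2.imwrite("pics/w16.png",im)
im=optics.read_camera("scene")[:,:,::-1]
cv2.imwrite("pics/s16.png",cv2.resize(im[180:270,215:345],None,fx=6,fy=6,interpolation=2))
E
```

```text
t: 15.5
eef_pos: [494.6, -157.3, 58.0]
tcp_rot: [1.61, 1.571, -0.34]
ft_force: [0.5, 4.4, 4.5]
opening: 0.188
t: 15.7
eef_pos: [494.7, -157.4, 57.6]
tcp_rot: [1.612, 1.57, -0.338]
ft_force: [0.0, 0.9, 1.5]
opening: 0.19
t 15.7 tcp [ 494.7 -157.4   57.6] jawdeg -21.73 appr [ 0.001 -0.    -1.   ] F [0.   0.85 1.49] M [ 0.06 -0.   -0.02] open 0.19 j [-0.44  0.57  1.97  0.    0.61 -0.06]
```

View pics/w16.png

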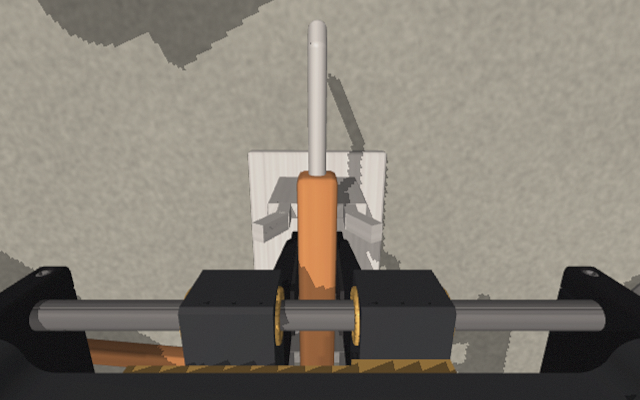

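View pics/s16.png

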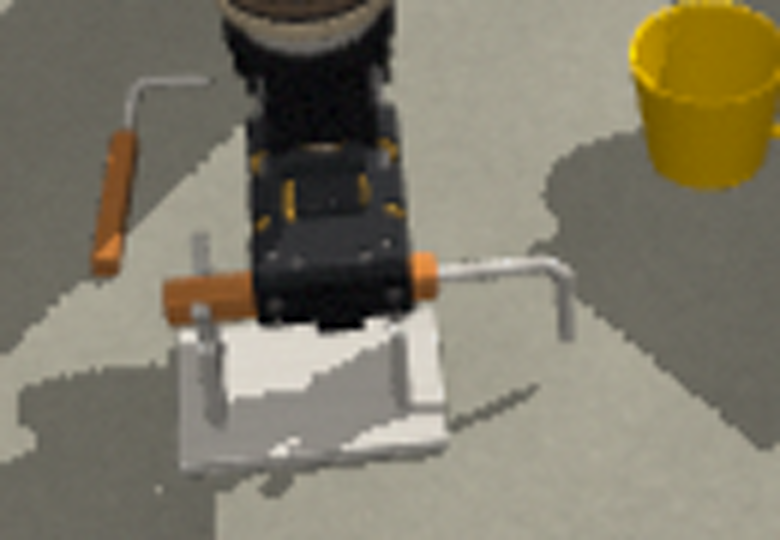

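Contact is light (about 1.5 N) and the handle sits in the fork, so I'll release.

```bash
python3 -m handwheel '[{"travel":[0,0,0],"roll":0},{"travel":[0,0,0],"roll":0},{"travel":[0,0,0],"roll":0},{"travel":[0,0,0],"roll":0},{"travel":[0,0,0],"roll":0},{"travel":[0,0,0],"roll":0},{"travel":[0,0,0],"roll":0},{"travel":[0,0,0],"roll":0}]' -1;python3 -m handwheel '[{"travel":[0,0,0],"roll":0},{"travel":[0,0,0],"roll":0},{"travel":[0,0,0],"roll":0},{"travel":[0,0,0],"roll":0},{"travel":[0,0,0],"roll":0}]'; python3 -m handwheel '[{"travel":[0,0,10],"roll":0},{"travel":[0,0,30],"roll":0},{"travel":[0,0,55],"roll":0},{"travel":[0,0,85],"roll":0},{"travel":[0,0,120],"roll":0},{"travel":[0,0,158],"roll":0},{"travel":[0,0,158],"roll":0}]'; python3 - <<'E'
from h import *
import cv2
st()
im=optics.read_camera("wrist")[:,:,::-1]
cv2.imwrite("pics/w17.png",im)
im=optics.read_camera("scene")[:,:,::-1]
cv2.imwrite("pics/s17.png",cv2.resize(im[180:270,215:345],None,fx=6,fy=6,interpolation=2))
E
```

```text
t: 16.6
eef_pos: [494.4, -157.4, 57.2]
tcp_rot: [1.288, 1.571, -0.663]
ft_force: [0.4, -0.9, 0.6]
opening: 0.804
t: 17.1
eef_pos: [494.4, -157.4, 57.2]
tcp_rot: [1.594, 1.571, -0.356]
ft_force: [-0.0, 0.2, 0.1]
opening: 0.999
t: 17.8
eef_pos: [495.9, -158.0, 220.3]
tcp_rot: [1.517, 1.563, -0.433]
ft_force: [0.6, -0.4, -0.4]
opening: 1.0
t 17.8 tcp [ 495.9 -158.   220.3] jawdeg -21.73 appr [ 0.007 -0.003 -1.   ] F [ 0.63 -0.44 -0.36] M [-0.05 -0.09 -0.02] open 1.0 j [-0.44  0.33  1.81  0.    0.99 -0.06]
```

View pics/w17.png

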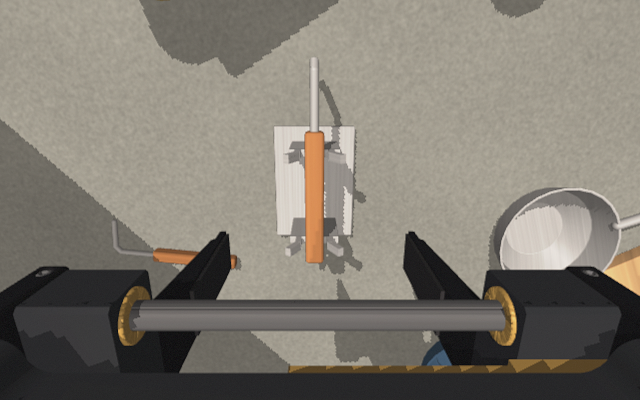

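View pics/s17.png

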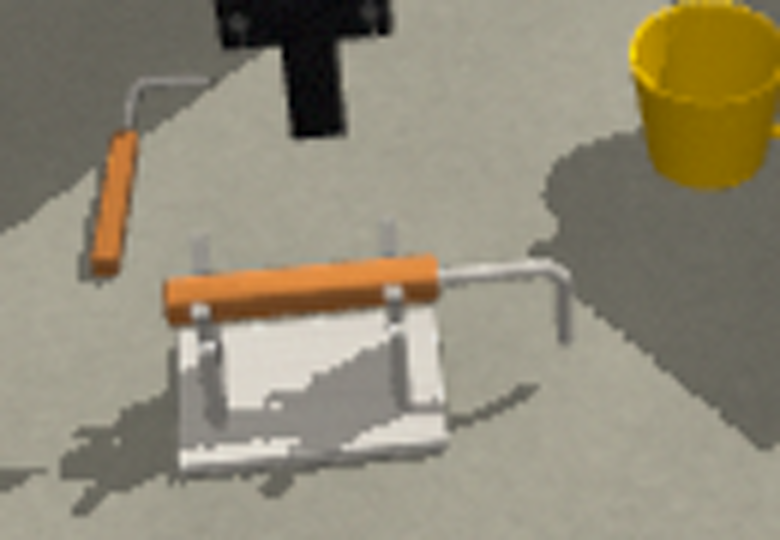

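The pole lies in both forks, hook down, handle from (315,132) to (314,262). One last check of centring and the whole scene.

```bash
python3 -m handwheel '[{"travel":[0,0,0],"roll":0},{"travel":[0,0,0],"roll":0},{"travel":[0,0,0],"roll":0},{"travel":[0,0,0],"roll":0}]'; python3 - <<'E'
from h import *
import cv2
st()
im=optics.read_camera("scene")[:,:,::-1]
cv2.imwrite("pics/s18.png",im)
w=optics.read_camera("wrist")[:,:,::-1];cv2.imwrite("pics/w18.png",cv2.resize(w[40:290,240:400],None,fx=3,fy=2.4)[:600])
f=onz("wrist",314.7,131,84);r=onz("wrist",314.3,263,84);b=[onz("wrist",*q,10) for q in [(274,126),(356,127.5),(275,235),(354,236.5)]];
c=np.mean(b,0);a=np.array([np.cos(np.radians(68.2)),np.sin(np.radians(68.2)),0]);m=(f+r)/2
print(m,c,(m-c)@a,(m-c)@[-a[1],a[0],0])
E
```

```text
t: 18.3
eef_pos: [494.3, -157.4, 214.6]
tcp_rot: [-1.615, 1.57, 2.718]
ft_force: [-0.1, -0.1, 0.5]
opening: 1.0
t 18.3 tcp [ 494.3 -157.4  214.6] jawdeg -21.74 appr [-0.001  0.    -1.   ] F [-0.13 -0.1   0.54] M [ 0.   -0.06 -0.01] open 1.0 j [-0.44  0.34  1.82 -0.    0.99 -0.06]
[ 488.1  -167.15   84.  ] [ 486.475 -170.55    10.   ] 3.7603245441642423 -0.2461388278106842
```

View pics/s18.png

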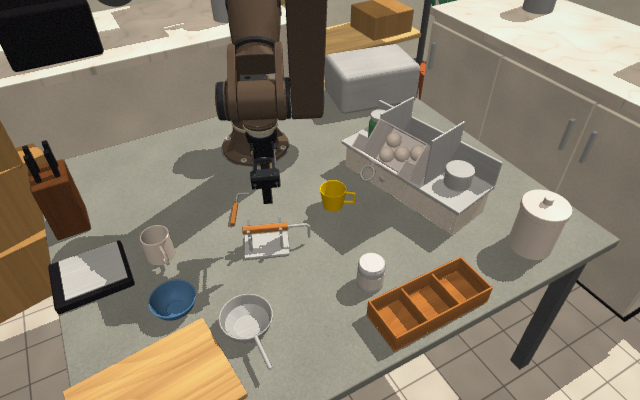

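The bin is open at (400,150), with its ring free at (368,172). The pole is in the rest at (267,228), and everything else is where it was.

```bash
python3 -c "
from cell import job
print(job.job_done())"
```

```text
the job is handed in; nothing more can be done
None
```

I took the larger pole from its rest, hooked the ring, drew the bin gently down to its stop, unhooked, and laid the pole back in both forks. I handed the job in at about 18 s of the 48 s allowed.

- **Opening the bin:** the pull was about 3 N, rising to about 11 N once the bin met its stop. At the stop I put the tilt at about 0.85 rad, from rough sightings of the bin's top corners (3.8 to 5.2 mm misfit) and that rise in force. I did not measure the tilt again after unhooking, but the pictures show the bin still open. I never read the bin's speed directly; the hand moved at about 80 mm/s at most.
- **Pole in the rest:** it lies level, hook down, about 4 mm ahead of the rest's centre along its length and under 1 mm to the side. I did not measure its height, but it is visibly down in both forks. It slid about 1 mm in the grip while I pulled against the stop.
- **Everything else:** the last picture shows the other things where they were, and the gripper is open and clear of everything. I saw no contact of the hand with the bin or its shelf unit, though the hand hid parts of the view during the pull.

No check failed. The two camera views disagreed by up to about 10 mm on where the bin's corners are, so the force rise at the stop is the firmer sign that the bin is fully open.

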